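# Stand the slumped cookery book back up and secure it

## Robot

A 6-joint arm with a two-finger parallel gripper is mounted at the origin on a cart in front of the work surface, level with it; the furniture and walls round the work are solid. World frame = base frame: x ahead of the robot, y to its left, z up, the work surface at z = 0. Lengths are in m, angles in rad, forces in N, time in s.
With the tool pointing down it reaches from about 0.3 to 0.775 m from the base axis. Payload 14.6 kg.
Tool frame: the origin (TCP) lies on the mounting face of the last link; the fingertips stand 199 mm ahead of it and the grasp point (between the pads) lies 180 mm ahead of it; z points along the fingers, y is the line along which they close (so a half turn about z gives the same grasp; the last joint's range is limited). The gripper opens to 94 mm and grips with 3 to 60 N. Pads are 16 mm wide; open, the fingers measure 119 mm over their backs; the gripper's body (75 mm by 177 mm) begins 78 mm behind the grasp point.
Start: joints at [-1.197, 0.3, 1.521, -0, 1.321, -0.067], TCP at [0.235, -0.497, 0.405] pointing down, gripper open.
Joint ranges: [-3.03, 3.03], [-0.79, 2.21], [0.23, 2.52], [-1.04, 4.18], [0, 3.07], [-2.55, 2.55]. Speed limits (rad/s): [2.22, 2.22, 2.57, 3.14, 3.14, 3.14].

## Interface

Orientations are given as [roll, pitch, yaw] about the fixed x, y, z axes, in that order (R = Rz(yaw) Ry(pitch) Rx(roll)).
In Python, from station import telemetry, cams, workorder, finder gives the robot as it stands.
- The arm moves only by the tool jog_arm, never from a script. Its argument "rows" is a list of rows, each an object with "gripper": the finger opening in m, from 0 to 0.094; "slide": the shift along the tool's x, y, z in m, a list of three; "spin": the turn about the tool's z in rad. In form: [{"gripper": gripper, "slide": [tx, ty, tz], "spin": spin}, ...]. A call has 1 to 8 rows; each row is the pose to reach, as a shift and turn from the pose commanded when the call began, along the tool's axes at that moment; what a row does not reach only later rows make up. A row lasts 1/10 s, in which the tool goes at most 50 mm and 8.59 degrees, less where a joint would pass 70% of its speed; a pose out of reach is approached as far as the arm can. A call with a gripper value outside its range is refused whole. The fingers move at their own pace and stop on an object; "squeeze" is the grip in N (left out, the last holds). Time passes only in rows, so rows that repeat a pose let the fingers close. It gives the time, the measured TCP pose, the force, the opening and the grip force at its end, in the units of the state.
- telemetry.get_obs(): the state, without advancing time (a new reading comes with each control period).
- cams.camera(name): name is "side" or "top"; returns (picture, depth): 400x640x3 uint8, red, green, blue; 400x640 float32, m along the optical axis (not along the pixel's ray), 0 where there is no reading.
- cams.camera_info(name): a dict with "camera_matrix" (3x3 intrinsics, pixels), "R" (3x3) and "t" (3): a world point X has camera coordinates R X + t. Camera axes: x right, y down, z forward; pixel columns grow to the right and rows downward; lengths in m; the calibration is good to about 2 mm. A picture is of the moment at which its call begins. camera_info takes no time and is no camera call.
- workorder.hand_in(): hands the job in; it is judged then, once.
Trained networks look in the newest picture that a camera, given by its name, has taken for a name from the list of things; names that differ only in an ending like _2 or _b are one class to them, and where a whole thing is asked for, a point or a joint stands for the part that bears it (a point fixed in the world has none). Each returns a list of dicts, best first, with "confidence" (0 to 1); they miss things now and then, are a little off and sometimes report something else, mostly with a low value. They report only what shows in the picture. A call takes as long as a camera call.
- finder.find_in(target, camera): "point" ([x, y, z] in m, in world coordinates, good to about 4 mm: the middle of the surface that is visible of it).
- finder.masks_of(target, camera): "region" (400x640 bool, what is visible of it).
The state is a dict: "time_s": time; "qpos": joint angles; "joint_vel": joint speeds; "tau": joint torques, N m; "ee_pos": TCP position; "eef_rot": TCP orientation; "force": force on the tool from outside, world axes, zero at the start; "moment": the same for the moment, N m; "grip_width": finger opening in m; "grip_force": force on a finger pad.
Only numpy, scipy, OpenCV 4.12 (cv2) and the standard library are available. Lean on these libraries where they do the work, as an engineer would, in place of code of your own. Each camera call takes 0.05 s, during which the arm holds its last target. There are 200 camera calls.

## Task

The blue paperback cookery book has slumped forward off the backrest of its wooden stand and leans on the big round tin. Push it back up with the fingertips until it rests against the backrest with its foot still on the stand's ledge, and then push the wire page arm across in front of its cover, as far as the arm goes, so that the book cannot slump again. Only push: do not grip or lift the book or take its foot off the ledge, do not lift or tip the tin, and leave the tin, the mug, the jam jar and the pepper mill standing where they are.

Things in the scene. Friction and masses are not known exactly. Their poses are not given: they have to be found in the camera images.
- stand: Wooden cookery-book stand, fixed to the worktop, open front towards the tin. Origin on the worktop below the foot of the backrest, midway across. x points to the rear of the stand (from the open front to the props behind the backrest), y along the ledge, away from the end that carries the page arm, z up. Base 175 mm deep (x -50 to 125 mm), 190 mm wide.
- backrest: Slatted backrest, 225 mm wide, 220 mm high, leaning back 16 degrees, with ledge. z up the slats, x to the rear square to them, y as the stand's. Origin 28 mm above the worktop, midway across, where the slats' front (x = 0) meets the ledge's top (z = 0). Ledge 30 mm deep, then a lip 6 mm thick, 8 mm high. The arm's bracket at y -112 to -116 mm stands 36 mm forward, z 143 to 187 mm.
- cook_book: Thick blue paperback, rigid, 290 tall, 217 wide, 19 mm thick, 0.42 kg. Origin mid front cover (facing away from the backrest); x foot to head, y across, z from front to back cover. Starts foot on the ledge, tipped forward about 30 degrees from upright, front cover on the tin's rim, the head about 0.28 m above the worktop over the tin. Tipped back past upright it falls against the backrest.
- book_foot (a point): Middle of the foot edge of the back cover. With the book home it lies at the origin of the backrest, give or take 11 mm in the backrest's x.
- book_head (a point): Middle of the head (top) edge of the front cover, the edge to push on at the start.
- page_arm (a joint): Wire loop, 90 mm long, 34 mm high, wire 5 mm, with a black push tab at its tip, hinged like a gate about an axis along the backrest's z at its -y end. 0 = fully across the book at its stop, parallel to the slats, 33 mm in front, pointing to +y; it grows as the arm opens: at pi/2 it points straight forward; at most 2.1. Starts at 1.6 to 1.75, beside the book. Stays where left; 0.5 N moves it.
- page_pivot (a point): Point on the hinge axis of the page arm, mid-height of the loop: at [-33, -119, 165] mm in the backrest's frame, about 0.196 m above the worktop.
- page_tip (a point): Tip of the page arm, 90 mm from page_pivot, mid-height of the loop; from it the black push tab, 10 mm thick, sticks out 19 mm to the front (arm at 0), to the outer side (arm open); with the arm at 0 it lies at [-33, -29, 165] mm in the backrest's frame.
- big_tin: Round tin with a white lid, 154 mm across the lid, 190 mm high, 0.52 kg, loose, standing in front of the stand; the book leans on its rim. Origin under its centre.
- mug: White mug, red-brown inside, rim 83 mm across, 93 mm high, a bystander. Origin under its middle.
- jam: Jam jar, 75 mm across, 112 mm high, a bystander. Origin under its middle.
- mill: Brown wooden pepper mill, 58 mm across, 160 mm high, a bystander. Origin under its middle.

How it is judged:
By the outcome, as a careful person would: the job done as asked, in the order asked, and still so for the second after the job is handed in, with the robot touching nothing.
It also fails if it takes over 54 s, if anything falls off the work surface, if the arm or the gripper's body presses on something with over 40 N, if the wrist force passes 120 N, or if a joint passes its speed limit or range.

## Working session

There is one attempt and no reset: what is moved stays moved. The work goes in short steps, Python scripts to look and compute and a tool call to move; the robot and the scene stay as the last step left them, time stands still between calls to the robot, and variables do not carry over. Pictures are saved under pics/ and viewed, at most 10 in all, crops included, and the job is handed in when it is done.

Besides the shell and the picture viewer there is one more tool, called after ">>>" as a command line: name --argument value ..., lists and objects as JSON in quotes. jog_arm: Moves the arm, as the interface text tells. Its arguments: {"type":"object","properties":{"rows":{"type":"array","items":{"type":"object","properties":{"gripper":{"type":"number"},"slide":{"type":"array","items":{"type":"number"}},"spin":{"type":"number"}}}},"squeeze":{"type":"number"}},"required":["rows"]}

```bash
mkdir -p pics; cat > h.py <<'E'
from station import telemetry, cams, workorder, finder
import numpy as np, cv2
def shot(n,f):
    p,d=cams.camera(n); cv2.imwrite('pics/'+f,p[:,:,::-1]); return p,d
def cloud(n,d):
    i=cams.camera_info(n);K=np.array(i['camera_matrix']);R=np.array(i['R']);t=np.array(i['t'])
    v,u=np.mgrid[:d.shape[0],:d.shape[1]]
    c=np.stack([(u-K[0,2])/K[0,0]*d,(v-K[1,2])/K[1,1]*d,d],-1)
    return (c-t)@R
E
python3 - <<'E'
from h import *
np.set_printoptions(precision=3,suppress=True)
o=telemetry.get_obs();print({k:np.round(v,3) for k,v in o.items()})
for n in('side','top'):
    p,d=shot(n,n+'0.png');C=cloud(n,d);np.save(n+'0.npy',C);i=cams.camera_info(n);print(n,-np.array(i['R']).T@np.array(i['t']),np.array(i['R'])[2])
    for k in['stand','backrest','cook_book','book_foot','book_head','page_arm','page_pivot','page_tip','big_tin','mug','jam','mill']:
        r=finder.find_in(k,n);print(n,k,[(np.round(x['point'],3),round(x['confidence'],2)) for x in r[:2]])
E
```

```text
{'time_s': np.float64(0.0), 'qpos': array([-1.197,  0.3  ,  1.522, -0.   ,  1.321, -0.067]), 'joint_vel': array([ 0.001, -0.   , -0.002, -0.002, -0.   ,  0.001]), 'tau': array([  0.   , -53.181, -35.274,   0.071,   0.024,  -0.   ]), 'ee_pos': array([ 0.235, -0.497,  0.404]), 'eef_rot': array([-3.14 , -0.   ,  0.441]), 'force': array([ 0.192, -0.076, -0.886]), 'moment': array([0.019, 0.042, 0.014]), 'grip_force': np.float64(0.0), 'grip_width': np.float64(0.094)}
side [ 0.442 -0.751  1.044] [ 0.052  0.623 -0.78 ]
side stand [(array([ 0.489, -0.258,  0.133]), 0.81), (array([ 0.478, -0.246,  0.176]), 0.59)]
side backrest [(array([ 0.477, -0.249,  0.183]), 0.7)]
side cook_book [(array([ 0.465, -0.115,  0.198]), 0.7)]
side book_foot [(array([ 0.465, -0.118,  0.196]), 0.93)]
side book_head [(array([ 0.459, -0.112,  0.193]), 0.89)]
side page_arm [(array([ 0.359, -0.198,  0.22 ]), 0.78)]
side page_pivot [(array([ 0.478, -0.247,  0.178]), 0.66)]
side page_tip [(array([ 0.358, -0.203,  0.224]), 0.74)]
side big_tin [(array([0.426, 0.04 , 0.19 ]), 0.66), (array([ 0.356, -0.202,  0.221]), 0.51)]
side mug [(array([0.48 , 0.215, 0.07 ]), 0.76), (array([ 0.356, -0.206,  0.22 ]), 0.67)]
side jam [(array([0.37 , 0.165, 0.099]), 0.72)]
side mill [(array([0.602, 0.08 , 0.104]), 0.68)]
top [-0.11  -0.377  1.327] [ 0.453  0.242 -0.858]
top stand [(array([ 0.508, -0.247,  0.156]), 0.88)]
top backrest [(array([ 0.504, -0.235,  0.181]), 0.88)]
top cook_book [(array([ 0.47 , -0.107,  0.208]), 0.61)]
top book_foot [(array([ 0.465, -0.111,  0.204]), 0.8)]
top book_head [(array([ 0.472, -0.11 ,  0.205]), 0.62)]
top page_arm []
top page_pivot [(array([ 0.503, -0.236,  0.173]), 0.77)]
top page_tip []
top big_tin [(array([0.422, 0.006, 0.187]), 0.9), (array([ 0.468, -0.11 ,  0.204]), 0.34)]
top mug []
top jam []
top mill [(array([0.594, 0.087, 0.11 ]), 0.95)]
```

View pics/side0.png

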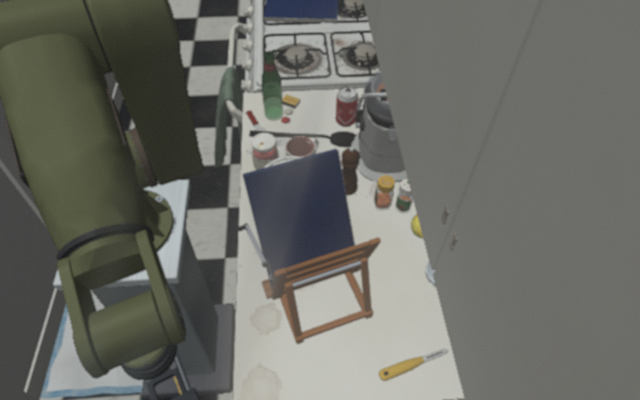

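View pics/top0.png

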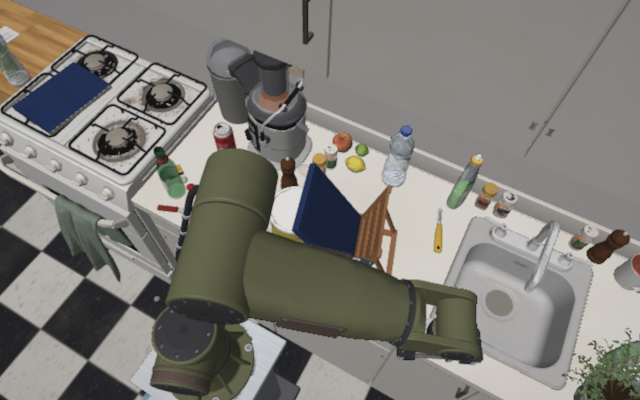

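Side view: the blue book spans (247–352, 150–270) and leans away from the camera onto the tin. The stand is below it at about (265–380, 245–335). The open page arm runs from (270, 285) to (240, 225) on the robot side. The top view agrees, but the robot's arm partly blocks it. Next I fit planes to the book and the backrest.

```bash
cat > m.py <<'E'
from h import *
np.set_printoptions(precision=3,suppress=True)
def plane(P):
    for _ in range(6):
        c=np.median(P,0);c=P.mean(0);n=np.linalg.svd(P-c,full_matrices=False)[2][2]
        r=abs((P-c)@n);P=P[r<max(.004,2*np.median(r))]
    return c,n*np.sign(n[2]),P
E
python3 - <<'E'
from m import *
for n in('side','top'):
    p,d=cams.camera(n);C=cloud(n,d)
    for k in('cook_book','backrest','page_arm','big_tin','page_tip'):
        r=finder.masks_of(k,n)
        if not r: print(n,k,'none');continue
        m=cv2.erode(r[0]['region'].astype(np.uint8),np.ones((3,3)) if k in('cook_book','big_tin') else np.ones((1,1)))>0
        m&=d>0;P=C[m]
        np.save(f'{n}_{k}.npy',P)
        print(n,k,round(r[0]['confidence'],2),m.sum(),P.min(0),P.max(0),np.median(P,0))
        if k=='cook_book':
            c,nn,Q=plane(P);print(' plane',c,nn,len(Q),'tilt',np.degrees(np.arcsin(nn[2])))
            h=np.array([nn[0],nn[1],0]);h/=np.linalg.norm(h);a=np.cross(h,[0,0,1]);up=np.cross(a,nn)
            if up[2]<0: up=-up
            A=Q@a;U=Q@up
            print(' rearh',h,'along',a,'A',np.percentile(A,[.5,99.5]),'U',np.percentile(U,[.5,99.5]))
            for s in(.5,99.5):
                print(s,Q[abs(U-np.percentile(U,s))<.008].mean(0))
            print(cv2.minAreaRect(np.stack([A,U],1).astype(np.float32)))
E
```

```text
side cook_book 0.77 8983 [ 0.345 -0.206  0.084] [ 0.583 -0.024  0.291] [ 0.461 -0.115  0.196]
 plane [ 0.462 -0.116  0.193] [ 0.242 -0.813  0.53 ] 8720 tilt 31.996952092110984
 rearh [ 0.285 -0.958  0.   ] along [-0.958 -0.285  0.   ] A [-0.516 -0.308] U [-0.087  0.146]
0.5 [ 0.479 -0.177  0.092]
99.5 [ 0.444 -0.062  0.285]
((-0.4120146632194519, 0.02818472683429718), (0.23825359344482422, 0.2127773016691208), 89.81159973144531)
side backrest 0.84 2547 [ 0.316 -0.302 -0.001] [ 0.615 -0.032  0.242] [ 0.478 -0.247  0.177]
side page_arm 0.5 218 [ 0.316 -0.257 -0.005] [ 0.383 -0.028  0.238] [ 0.358 -0.201  0.22 ]
side big_tin 0.5 120 [ 0.33  -0.257  0.183] [ 0.381 -0.173  0.238] [ 0.357 -0.2    0.221]
side page_tip 0.59 186 [ 0.316 -0.253 -0.003] [ 0.381 -0.032  0.238] [ 0.357 -0.2    0.22 ]
top cook_book none
top backrest 0.58 1651 [ 0.373 -0.3   -0.005] [ 0.756 -0.169  0.243] [ 0.504 -0.239  0.175]
top page_arm none
top big_tin 0.98 981 [ 0.364 -0.065  0.128] [0.509 0.046 0.195] [ 0.423 -0.     0.188]
top page_tip 0.7 3817 [ 0.339 -0.212 -0.002] [0.689 0.075 0.294] [ 0.467 -0.11   0.207]
```

```bash
python3 - <<'E'
from m import *
P=np.vstack([np.load('side_backrest.npy'),np.load('top_backrest.npy')])
P=P[(P[:,2]>.03)&(P[:,1]<-.1)]
T=P[P[:,2]>.222]
vx,vy,x0,y0=cv2.fitLine(T[:,:2].astype(np.float32),cv2.DIST_HUBER,0,.01,.01).ravel()
v=np.array([vx,vy])*np.sign(vx)
print('rail dir y_s',v,'yaw',np.degrees(np.arctan2(v[1],v[0])),'pt',x0,y0,len(T),np.percentile(T@np.append(v,0),[1,99]))
for n in('side','top'):
    Q=np.load(n+'_backrest.npy');Q=Q[(Q[:,2]>.06)&(Q[:,1]<-.15)]
    c,nn,R=plane(Q);print(n,c,nn,len(R),len(Q))
    Q=Q[Q[:,2]>.2];s=Q@np.append(v,0);print(np.percentile(s,[0,2,98,100]))
A=np.load('side_page_arm.npy');A=A[(A[:,2]>.12)]
print(A[np.argsort(A[:,1])][::8])
t=np.load('top_big_tin.npy');t=t[t[:,2]>.183];print('tin',cv2.minEnclosingCircle(t[:,:2].astype(np.float32)),t[:,2].max())
E
```

```text
rail dir y_s [0.962 0.272] yaw 15.782878 pt 0.5047321 -0.26468477 1054 [0.276 0.525]
side [ 0.524 -0.247  0.181] [-0.251  0.931  0.267] 1206 2149
[0.267 0.277 0.522 0.528]
top [ 0.507 -0.239  0.168] [-0.274  0.921  0.275] 1113 1506
[0.291 0.296 0.521 0.528]
[[ 0.381 -0.257  0.215]
 [ 0.379 -0.25   0.216]
 [ 0.379 -0.244  0.217]
 [ 0.375 -0.238  0.219]
 [ 0.373 -0.234  0.185]
 [ 0.371 -0.23   0.187]
 [ 0.367 -0.226  0.22 ]
 [ 0.368 -0.223  0.223]
 [ 0.369 -0.22   0.191]
 [ 0.367 -0.217  0.19 ]
 [ 0.364 -0.213  0.227]
 [ 0.36  -0.209  0.19 ]
 [ 0.358 -0.207  0.229]
 [ 0.36  -0.202  0.229]
 [ 0.358 -0.2    0.229]
 [ 0.357 -0.196  0.197]
 [ 0.352 -0.193  0.234]
 [ 0.352 -0.189  0.236]
 [ 0.348 -0.186  0.235]
 [ 0.332 -0.183  0.222]
 [ 0.33  -0.18   0.222]
 [ 0.338 -0.179  0.219]
 [ 0.344 -0.178  0.221]
 [ 0.334 -0.177  0.224]
 [ 0.336 -0.176  0.223]
 [ 0.34  -0.175  0.224]
 [ 0.345 -0.172  0.23 ]]
tin ((0.4366897940635681, -0.019026199355721474), 0.07517757266759872) 0.19511104668549417
```

```bash
python3 -c "
import cv2
a=cv2.imread('pics/side0.png')[190:350,215:395];cv2.imwrite('pics/c0.png',cv2.resize(a,None,fx=4,fy=3.7,interpolation=cv2.INTER_CUBIC)[:600])"
```

```text
(no output)
```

View pics/c0.png

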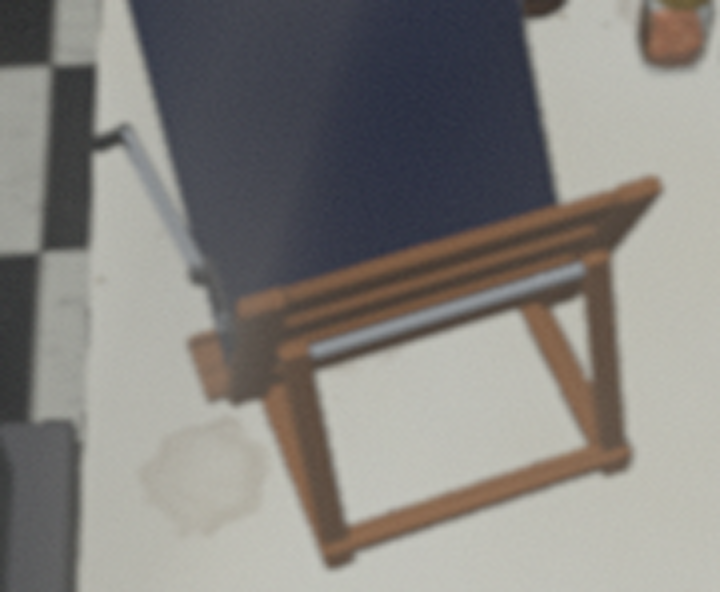

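The crop shows the wire arm running from its hinge at about (200, 270) to its tip at (125, 130), with the black tab pointing outward at (95, 142). The fitted frames match the text: yaw is 15.5° and the pivot is predicted within about 7 mm. Next I lift and travel over to the tin side.

>>> jog_arm --rows '[{"gripper": 0.07, "slide": [0, 0, -0.05], "spin": 0}, {"gripper": 0.07, "slide": [0, 0, -0.1], "spin": -0.14}, {"gripper": 0.07, "slide": [0, 0, -0.146], "spin": -0.28}, {"gripper": 0.07, "slide": [0.034, -0.032, -0.146], "spin": -0.42}, {"gripper": 0.07, "slide": [0.068, -0.064, -0.146], "spin": -0.56}, {"gripper": 0.07, "slide": [0.102, -0.096, -0.146], "spin": -0.7}, {"gripper": 0.07, "slide": [0.136, -0.128, -0.146], "spin": -0.84}, {"gripper": 0.07, "slide": [0.17, -0.16, -0.146], "spin": -0.98}]' --squeeze 10

```text
time_s: 2.7
ee_pos: [0.3203, -0.2783, 0.5507]
eef_rot: [3.141, 0.0, 1.426]
force: [0.5, -0.2, -0.5]
grip_width: 0.0699
grip_force: 0.0
```

>>> jog_arm --rows '[{"slide": [0.042, 0.01, 0], "spin": -0.1}, {"slide": [0.084, 0.02, 0], "spin": -0.2}, {"slide": [0.126, 0.03, 0], "spin": -0.3}, {"slide": [0.168, 0.04, 0], "spin": -0.42}, {"slide": [0.21, 0.05, 0], "spin": -0.42}, {"slide": [0.25, 0.058, 0], "spin": -0.42}, {"slide": [0.287, 0.066, 0], "spin": -0.42}, {"slide": [0.287, 0.066, 0], "spin": -0.42}]'

```text
$.rows[0]: bad value
```

>>> jog_arm --rows '[{"gripper": 0.07, "slide": [0.042, 0.01, 0], "spin": -0.1}, {"gripper": 0.07, "slide": [0.084, 0.02, 0], "spin": -0.2}, {"gripper": 0.07, "slide": [0.126, 0.03, 0], "spin": -0.3}, {"gripper": 0.07, "slide": [0.168, 0.04, 0], "spin": -0.42}, {"gripper": 0.07, "slide": [0.21, 0.05, 0], "spin": -0.42}, {"gripper": 0.07, "slide": [0.25, 0.058, 0], "spin": -0.42}, {"gripper": 0.07, "slide": [0.287, 0.066, 0], "spin": -0.42}, {"gripper": 0.07, "slide": [0.287, 0.066, 0], "spin": -0.42}]'

```text
time_s: 3.5
ee_pos: [0.429, -0.0033, 0.5504]
eef_rot: [-3.142, -0.001, 1.845]
force: [-0.4, -0.0, 0.3]
grip_width: 0.0701
grip_force: 0.0
```

>>> jog_arm --rows '[{"gripper": 0.07, "slide": [0, 0, 0.04], "spin": 0}, {"gripper": 0.07, "slide": [0, 0, 0.07], "spin": 0}, {"gripper": 0.07, "slide": [0, 0, 0.09], "spin": 0}, {"gripper": 0.07, "slide": [0, 0, 0.105], "spin": 0}, {"gripper": 0.07, "slide": [0, 0, 0.105], "spin": 0}]'

```text
time_s: 4.0
ee_pos: [0.4281, -0.0067, 0.4442]
eef_rot: [-3.139, -0.001, 1.84]
force: [0.5, -0.1, 1.1]
grip_width: 0.07
grip_force: 0.0
```

```bash
python3 - <<'E'
from h import *
print(telemetry.get_obs()['force'])
a=shot('top','top1.png')[0];b=shot('side','side1.png')[0]
c=np.hstack([a[120:320,200:480],b[60:260,180:460]])
cv2.imwrite('pics/c1.png',cv2.resize(c[:,:,::-1],(800,286)))
E
```

```text
[ 0.467761   -0.11011322  1.13607566]
```

View pics/c1.png

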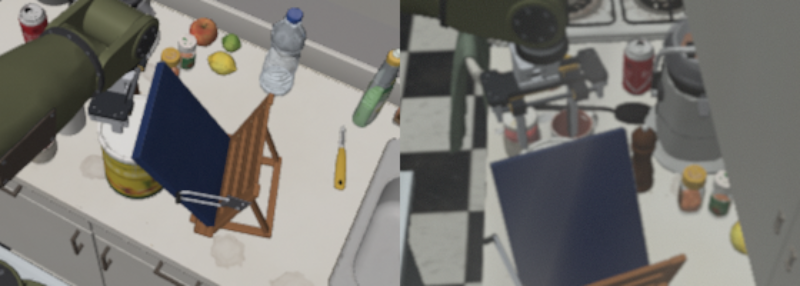

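The fingers sit just past the head edge, above the tin: at about (120, 120) in the left half and (560, 110) in the right half. Now I push.

>>> jog_arm --rows '[{"gripper": 0.07, "slide": [-0.015, 0, 0], "spin": 0}, {"gripper": 0.07, "slide": [-0.025, 0, 0], "spin": 0}, {"gripper": 0.07, "slide": [-0.033, 0, 0], "spin": 0}, {"gripper": 0.07, "slide": [-0.041, 0, 0], "spin": 0}, {"gripper": 0.07, "slide": [-0.049, 0, 0], "spin": 0}, {"gripper": 0.07, "slide": [-0.057, 0, 0], "spin": 0}, {"gripper": 0.07, "slide": [-0.065, 0, 0], "spin": 0}, {"gripper": 0.07, "slide": [-0.073, 0, 0], "spin": 0}]'

```text
time_s: 4.9
ee_pos: [0.4479, -0.0773, 0.4456]
eef_rot: [-3.141, 0.0, 1.841]
force: [-1.1, 1.1, 1.4]
grip_width: 0.0701
grip_force: 0.9
```

>>> jog_arm --rows '[{"gripper": 0.07, "slide": [-0.012, 0, 0], "spin": 0}, {"gripper": 0.07, "slide": [-0.024, 0, 0], "spin": 0}, {"gripper": 0.07, "slide": [-0.036, 0, 0], "spin": 0}, {"gripper": 0.07, "slide": [-0.048, 0, 0], "spin": 0}, {"gripper": 0.07, "slide": [-0.06, 0, 0], "spin": 0}, {"gripper": 0.07, "slide": [-0.072, 0, 0], "spin": 0}, {"gripper": 0.07, "slide": [-0.084, 0, 0], "spin": 0}, {"gripper": 0.07, "slide": [-0.09, 0, 0], "spin": 0}]'

```text
time_s: 5.7
ee_pos: [0.472, -0.1645, 0.4455]
eef_rot: [-3.141, -0.0, 1.84]
force: [0.0, -0.3, -0.0]
grip_width: 0.0698
grip_force: 0.0
```

```bash
python3 - <<'E'
from h import *
print(telemetry.get_obs()['force'])
a=shot('top','top2.png')[0];b=shot('side','side2.png')[0]
c=np.hstack([a[120:320,200:480],b[60:260,180:460]])
cv2.imwrite('pics/c2.png',cv2.resize(c[:,:,::-1],(800,286)))
E
```

```text
[ 0.00852785 -0.29916093 -0.00954806]
```

View pics/c2.png

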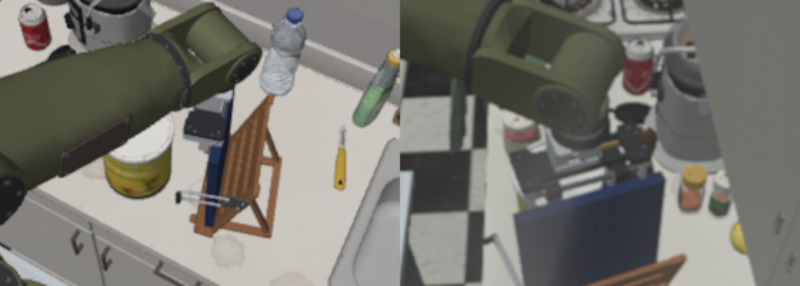

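The book now stands nearly upright, with its head at about (590, 195) in the right half and its foot on the ledge. The tin has not moved. I keep following it in until contact.

>>> jog_arm --rows '[{"gripper": 0.07, "slide": [-0.012, 0, 0], "spin": 0}, {"gripper": 0.07, "slide": [-0.024, 0, 0], "spin": 0}, {"gripper": 0.07, "slide": [-0.036, 0, 0], "spin": 0}, {"gripper": 0.07, "slide": [-0.048, 0, 0], "spin": 0}, {"gripper": 0.07, "slide": [-0.058, 0, 0], "spin": 0}, {"gripper": 0.07, "slide": [-0.064, 0, 0], "spin": 0}, {"gripper": 0.07, "slide": [-0.068, 0, 0], "spin": 0}, {"gripper": 0.07, "slide": [-0.068, 0, 0], "spin": 0}]'

```text
time_s: 6.6
ee_pos: [0.49, -0.2292, 0.4455]
eef_rot: [-3.141, -0.0, 1.841]
force: [0.4, 0.5, -0.3]
grip_width: 0.07
grip_force: 0.0
```

```bash
python3 - <<'E'
from m import *
for n in('side','top'):
    p,d=shot(n,n+'3.png');C=cloud(n,d);r=finder.masks_of('cook_book',n)
    if not r: print(n,'none');continue
    m=cv2.erode(r[0]['region'].astype(np.uint8),np.ones((3,3)))>0;P=C[m&(d>0)]
    c,nn,Q=plane(P);print(n,r[0]['confidence'],len(P),len(Q),c,nn,P.min(0),P.max(0))
    P=P[P[:,2]>.06];xs=P@[.267,-.964,0];ys=P@[.964,.267,0]
    print('xs',np.percentile(xs,[1,50,99]),'ys',np.percentile(ys,[1,99]),'zmax',P[:,2].max())
    print('tin',[np.round(q['point'],3) for q in finder.find_in('big_tin',n)[:1]])
E
```

```text
side 0.68 1803 1182 [ 0.505 -0.275  0.286] [-0.278  0.934  0.226] [ 0.402 -0.309  0.238] [ 0.611 -0.238  0.314]
xs [0.388 0.399 0.408] ys [0.313 0.52 ] zmax 0.3139425750792771
tin [array([ 0.411, -0.06 ,  0.122])]
top 0.61 1161 822 [ 0.446 -0.241  0.184] [-0.268  0.92   0.285] [ 0.383 -0.305  0.048] [ 0.572 -0.179  0.317]
xs [0.316 0.364 0.402] ys [0.309 0.468] zmax 0.3169954623715786
tin [array([ 0.39 , -0.066,  0.101])]
```

View pics/side3.png

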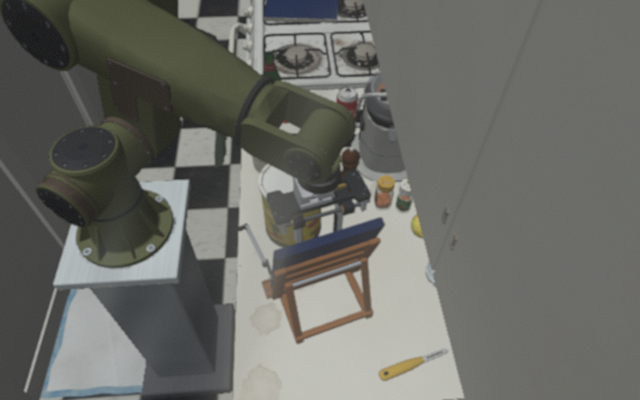

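The book rests flat on the backrest: fitted lean is 16.5°, and its front cover sits 19 mm ahead of the slats. The side view shows it at about (275–382, 220–270). The page arm is still open at (240, 228)–(268, 268), and the tin is standing. Next I back off and go over to the outer side of the page arm.

>>> jog_arm --rows '[{"gripper": 0.07, "slide": [0.03, 0, 0], "spin": 0}, {"gripper": 0.0, "slide": [0.065, 0, -0.02], "spin": 0}, {"gripper": 0.0, "slide": [0.07, 0, -0.065], "spin": 0}, {"gripper": 0.0, "slide": [0.07, -0.04, -0.065], "spin": 0}, {"gripper": 0.0, "slide": [0.07, -0.085, -0.065], "spin": 0}, {"gripper": 0.0, "slide": [0.07, -0.125, -0.065], "spin": 0}, {"gripper": 0.0, "slide": [0.07, -0.152, -0.065], "spin": 0}, {"gripper": 0.0, "slide": [0.07, -0.152, -0.065], "spin": 0}]'

```text
time_s: 7.7
ee_pos: [0.3226, -0.2021, 0.5113]
eef_rot: [3.141, 0.002, 1.839]
force: [0.5, 0.7, -0.5]
grip_width: 0.0172
grip_force: 0.0
```

```bash
python3 - <<'E'
from m import *
o=telemetry.get_obs();e=np.array(o['ee_pos']);print(e,o['eef_rot'],o['qpos'],'xs',e@[.267,-.964,0],'ys',e@[.964,.267,0])
for n in('side','top'):
    p,d=shot(n,n+'4.png');C=cloud(n,d);np.save(n+'4.npy',C)
    for k in('page_arm','page_tip'):
        for r in finder.masks_of(k,n)[:1]:
            P=C[r['region']&(d>0)];P=P[(P[:,2]>.16)&(P[:,2]<.25)]
            S=np.stack([P@[.267,-.964,0],P@[.964,.267,0],P[:,2]],1);S=S[np.argsort(S[:,0])]
            print(n,k,r['confidence'],len(S));print(S[::max(1,len(S)//14)])
E
```

```text
[ 0.323 -0.202  0.511] [3.141 0.002 1.839] [-0.656 -0.158  1.766 -0.     1.532 -0.924] xs 0.2809710454424778 ys 0.2570274315166687
side page_arm 0.62 218
[[0.256 0.287 0.228]
 [0.26  0.284 0.226]
 [0.262 0.274 0.223]
 [0.264 0.288 0.234]
 [0.266 0.288 0.197]
 [0.276 0.29  0.201]
 [0.281 0.292 0.196]
 [0.288 0.292 0.233]
 [0.296 0.295 0.193]
 [0.302 0.294 0.226]
 [0.309 0.297 0.188]
 [0.316 0.295 0.184]
 [0.323 0.299 0.184]
 [0.332 0.297 0.187]
 [0.344 0.3   0.218]]
side page_tip 0.75 183
[[0.257 0.28  0.224]
 [0.261 0.286 0.231]
 [0.263 0.276 0.219]
 [0.266 0.285 0.231]
 [0.274 0.288 0.199]
 [0.28  0.29  0.196]
 [0.288 0.293 0.197]
 [0.295 0.293 0.193]
 [0.302 0.293 0.191]
 [0.308 0.295 0.192]
 [0.314 0.298 0.187]
 [0.32  0.297 0.223]
 [0.326 0.299 0.185]
 [0.336 0.298 0.218]
 [0.35  0.299 0.215]]
```

View pics/side4.png

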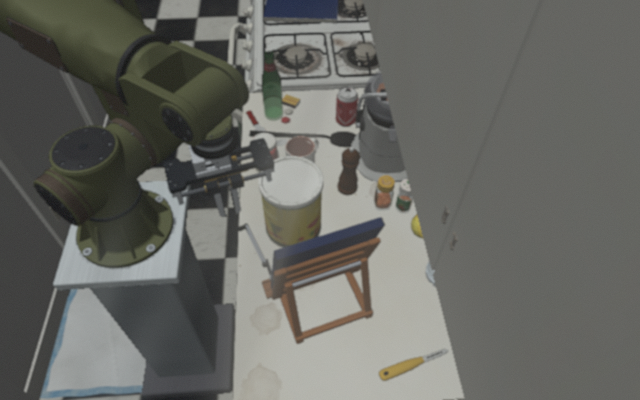

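The book still rests at (275–382, 220–270), and the arm is open with its tab at about (240, 228). The closed gripper hangs above the outer side, around (225, 200). Now I descend.

>>> jog_arm --rows '[{"gripper": 0.0, "slide": [-0.005, 0, 0.04], "spin": 0}, {"gripper": 0.0, "slide": [-0.005, 0, 0.08], "spin": 0}, {"gripper": 0.0, "slide": [-0.005, 0, 0.115], "spin": 0}, {"gripper": 0.0, "slide": [-0.005, 0, 0.14], "spin": 0}, {"gripper": 0.0, "slide": [-0.005, 0, 0.14], "spin": 0}]'

```text
time_s: 8.5
ee_pos: [0.3262, -0.2064, 0.368]
eef_rot: [-3.138, -0.005, 1.842]
force: [0.6, 0.1, 0.4]
grip_width: 0.0001
grip_force: 0.0
```

>>> jog_arm --rows '[{"gripper": 0.0, "slide": [0.0, 0.01, 0], "spin": 0}, {"gripper": 0.0, "slide": [0.001, 0.022, 0], "spin": 0}, {"gripper": 0.0, "slide": [0.003, 0.031, 0], "spin": 0}, {"gripper": 0.0, "slide": [0.005, 0.04, 0], "spin": 0}, {"gripper": 0.0, "slide": [0.004, 0.048, 0], "spin": 0}, {"gripper": 0.0, "slide": [0.003, 0.057, 0], "spin": 0}, {"gripper": 0.0, "slide": [0.0, 0.065, 0], "spin": 0}, {"gripper": 0.0, "slide": [-0.004, 0.073, 0], "spin": 0}]'

```text
time_s: 9.3
ee_pos: [0.3982, -0.1912, 0.3706]
eef_rot: [-3.142, -0.0, 1.841]
force: [-1.0, -0.0, -0.1]
grip_width: 0.0005
grip_force: 0.5
```

```bash
python3 - <<'E'
from m import *
o=telemetry.get_obs();e=np.array(o['ee_pos']);print(e,o['force'],'xs',e@[.267,-.964,0],'ys',e@[.964,.267,0])
a=shot('top','top5.png')[0];b=shot('side','side5.png')[0]
c=np.hstack([a[120:320,200:480],b[150:350,180:460]])
cv2.imwrite('pics/c5.png',cv2.resize(c[:,:,::-1],(800,286)))
E
```

```text
[ 0.398 -0.191  0.371] [-0.96  -0.02  -0.088] xs 0.29066733205981105 ys 0.3328508715156855
```

View pics/c5.png

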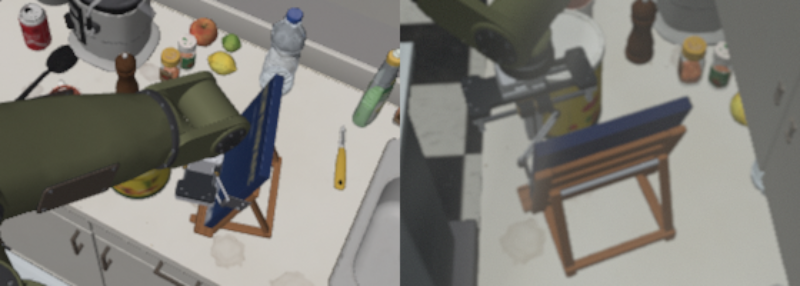

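The wire arm has swung about halfway, lying at (530, 165)–(558, 115) in the right half, and the book stays home. I continue the arc to the stop.

>>> jog_arm --rows '[{"gripper": 0.0, "slide": [-0.006, 0.006, 0], "spin": 0}, {"gripper": 0.0, "slide": [-0.012, 0.011, 0], "spin": 0}, {"gripper": 0.0, "slide": [-0.018, 0.015, 0], "spin": 0}, {"gripper": 0.0, "slide": [-0.024, 0.018, 0], "spin": 0}, {"gripper": 0.0, "slide": [-0.03, 0.02, 0], "spin": 0}, {"gripper": 0.0, "slide": [-0.034, 0.021, 0], "spin": 0}, {"gripper": 0.0, "slide": [-0.037, 0.022, 0], "spin": 0}, {"gripper": 0.0, "slide": [-0.037, 0.022, 0], "spin": 0}]'

```text
time_s: 10.2
ee_pos: [0.4282, -0.2203, 0.3704]
eef_rot: [-3.139, -0.005, 1.841]
force: [-10.7, 14.4, 7.2]
grip_width: 0.0004
grip_force: 8.7
```

>>> jog_arm --rows '[{"gripper": 0.0, "slide": [0.03, 0, 0], "spin": 0}, {"gripper": 0.0, "slide": [0.05, 0, -0.03], "spin": 0}, {"gripper": 0.0, "slide": [0.05, 0, -0.08], "spin": 0}, {"gripper": 0.0, "slide": [0.05, 0, -0.13], "spin": 0}, {"gripper": 0.0, "slide": [0.08, -0.04, -0.13], "spin": 0}, {"gripper": 0.0, "slide": [0.1, -0.09, -0.13], "spin": 0}, {"gripper": 0.0, "slide": [0.12, -0.13, -0.13], "spin": 0}, {"gripper": 0.0, "slide": [0.12, -0.13, -0.13], "spin": 0}]'

```text
time_s: 11.0
ee_pos: [0.2676, -0.1387, 0.5019]
eef_rot: [3.139, 0.004, 1.839]
force: [0.4, -0.4, 0.1]
grip_width: 0.0005
grip_force: 0.0
```

```bash
python3 - <<'E'
from m import *
o=telemetry.get_obs();e=np.array(o['ee_pos']);print(e,o['force'])
im=[]
for n in('top','side'):
    p,d=shot(n,n+'6.png');im.append(p);C=cloud(n,d)
    for k in('page_arm','page_tip','cook_book'):
        for r in finder.masks_of(k,n)[:1]:
            P=C[r['region']&(d>0)];P=P[(P[:,2]>.08)]
            if k=='cook_book': print(n,k,plane(P)[:2]);continue
            P=P[P[:,2]<.25]
            S=np.stack([P@[.267,-.964,0],P@[.964,.267,0],P[:,2]],1);S=S[np.argsort(S[:,1])]
            print(n,k,r['confidence'],len(S));print(S[::max(1,len(S)//12)])
    for k in('big_tin','mug','jam','mill'): print(n,k,[np.round(q['point'],3) for q in finder.find_in(k,n)[:1]])
c=np.hstack([cv2.resize(im[0][180:300,300:440],(400,343)),cv2.resize(im[1][190:310,230:370],(400,343))])
cv2.imwrite('pics/c6.png',c[:,:,::-1])
E
```

```text
[ 0.268 -0.139  0.502] [ 0.449 -0.405  0.093]
top page_arm 0.52 82
[[0.345 0.298 0.213]
 [0.339 0.312 0.184]
 [0.339 0.317 0.181]
 [0.338 0.321 0.183]
 [0.344 0.329 0.215]
 [0.335 0.335 0.179]
 [0.342 0.341 0.15 ]
 [0.336 0.346 0.181]
 [0.34  0.354 0.147]
 [0.344 0.373 0.219]
 [0.339 0.384 0.195]
 [0.338 0.385 0.198]
 [0.33  0.386 0.198]
 [0.331 0.39  0.204]]
top cook_book (array([ 0.498, -0.237,  0.22 ]), array([-0.277,  0.919,  0.281]))
top big_tin [array([0.419, 0.008, 0.19 ])]
top mug [array([0.495, 0.212, 0.078])]
top jam []
top mill [array([0.598, 0.092, 0.142])]
side cook_book (array([ 0.509, -0.272,  0.279]), array([-0.277,  0.931,  0.236]))
side big_tin [array([ 0.443, -0.064,  0.189])]
side mug [array([0.486, 0.213, 0.07 ])]
side jam []
side mill [array([0.598, 0.079, 0.08 ])]
```

View pics/c6.png

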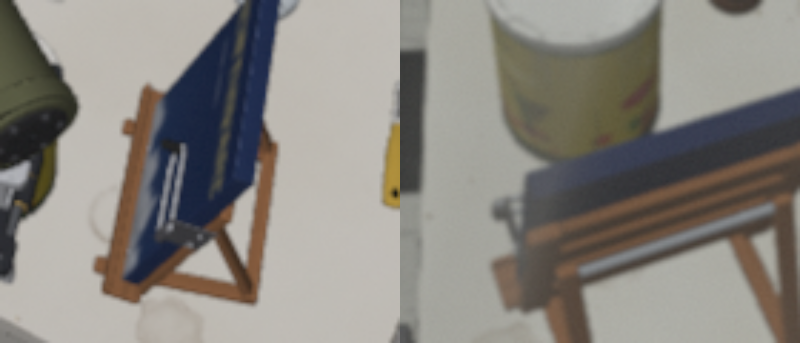

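The top view (left half) shows the wire arm parallel to the slats across the front cover, running from (190, 235) to (172, 145). Its wires keep a constant distance along the ledge. The book is flat on the backrest with its foot on the ledge, and the tin is standing. Handing in.

```bash
python3 -c "
from station import workorder
print(workorder.hand_in())"
```

```text
the job is handed in; nothing more can be done
None
```

The book is back against the backrest with its foot on the ledge, the page arm is across its cover at the stop, and the job was handed in about 12 s into the 54 s limit; no verdict came back, and the jam jar was not detected in the final check.

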